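# Balance the yellow spatula on its one-post rest

### The arm

A 7-joint arm with a two-finger parallel gripper is mounted at the origin on the work surface. World frame = base frame: x ahead of the robot, y to its left, z up, the work surface at z = 0. Lengths are in m, angles in rad, forces in N, time in s.
With the tool pointing down it reaches from about 0.425 to 0.925 m from the base axis. Payload 6.8 kg.
Tool frame: the origin (TCP) lies on the mounting face of the last link; the fingertips stand 173 mm ahead of it and the grasp point (between the pads) lies 155 mm ahead of it; z points along the fingers, y is the line along which they close (so a half turn about z gives the same grasp; the last joint's range is limited). The gripper opens to 85 mm and grips with 20 to 120 N. Pads are 22 mm wide; open, the fingers measure 114 mm over their backs; the gripper's body (76 mm by 85 mm) begins 54 mm behind the grasp point. The pads swing forward as they close: fully open they stand 13 mm farther back than shut.
Start: joints at [-1.453, 0.477, 0.022, 1.555, -0.011, 1.109, -0.083], TCP at [0.151, 0.658, 0.405] pointing down, gripper open.
Joint ranges: [-2.96, 2.96], [-0.34, 2.1], [-1.41, 1.46], [0.24, 2.44], [-1.37, 4.51], [0.17, 1.92], [-2.96, 2.96]. Speed limits (rad/s): [2.39, 2.39, 3.14, 3.14, 3.14, 3.14, 3.14].

### API

Orientations are given as a rotation vector (axis times angle).
In Python, from bench import r gives the robot as it stands.
- The arm moves only by the tool arm_command, never from a script. Its argument "plan" is a list of rows, each an object of numbers: "claw": the closure, from 0 (fully open) to 1 (shut); "tx", "ty", "tz": the shift along the tool's x, y, z in m; "ax", "ay", "az": the turn, a rotation vector about the tool's x, y, z in degrees. A call has exactly 10 rows; each row shifts and turns the commanded pose from where the row before left it, along the tool's axes as they then stand; what a row does not reach is not made up. A row lasts 1/12 s, in which the tool goes at most 41.7 mm and 7.16 degrees, less where a joint would pass 70% of its speed; a pose out of reach is approached as far as the arm can. A call is refused whole if a number of a shift passes 0.0417 or a number of a turn 7.16, either way. A call with a gripper value outside its range is refused whole. The fingers move at their own pace and stop on an object; "squeeze" is the grip in N (left out, the last holds). Time passes only in rows, so rows that do not move let the fingers close, or fill a call up. It gives the time, the measured TCP pose, the force, the opening and the grip force at its end, in the units of the state.
- r.get_obs(): the state, without advancing time (a new reading comes with each control period).
- r.grab_frame(name): name is "side" or "top" or "wrist"; returns the picture (400x640x3 uint8, red, green, blue); there is no depth.
- r.camera_model(name): a dict with "fx", "fy", "cx", "cy" (pixels), "k1" (the pictures are not rectified: a ray, as slopes to the right and down, at radius r is drawn at 1 + k1 r^2 times it, then the intrinsics apply), "position" and "orientation" of the camera in the world; the wrist camera has in their place "tool_from_camera" (4x4, takes a point from camera to tool coordinates, whose origin is the TCP and whose axes are the flange's). Camera axes: x right, y up, looking along -z (the intrinsics and any distortion apply to the point x, -y, -z); pixel columns grow to the right and rows downward; lengths in m; the calibration is good to about 2 mm. A picture is of the moment at which its call begins: read the wrist's pose just before it. camera_model takes no time and is no camera call.
- r.hand_in(): hands the job in; it is judged then, once.
Trained networks look in the newest picture that a camera, given by its name, has taken for a name from the list of things; names that differ only in an ending like _2 or _b are one class to them, and where a whole thing is asked for, a point or a joint stands for the part that bears it (a point fixed in the world has none). Each returns a list of dicts, best first, with "confidence" (0 to 1); they miss things now and then, are a little off and sometimes report something else, mostly with a low value. They report only what shows in the picture. A call takes as long as a camera call. They do not tell look-alikes from the thing itself.
- r.boxes_of(target, camera): "location" ([x, y, z] in m, in the coordinates of the camera as it stood for that picture, good to about 4 mm: the middle of the surface that is visible of it).
- r.tip_of(target, camera): "location" ([x, y, z] in m, in the coordinates of the camera as it stood for that picture, good to about 4 mm: a listed point, or the origin of a listed thing).
The state is a dict: "clock": time; "joints": joint angles; "qvel": joint speeds; "tau": joint torques, N m; "tcp_pos": TCP position; "orientation": TCP orientation; "contact_force": force on the tool from outside, world axes, zero at the start; "moment": the same for the moment, N m; "grip_width": finger opening in m; "gripper_force": force on a finger pad.
Only numpy, scipy, OpenCV 4.12 (cv2) and the standard library are available. Lean on these libraries where they do the work, as an engineer would, in place of code of your own. Each camera call takes 0.05 s, during which the arm holds its last target. There are 200 camera calls.

### The job

Put the yellow spatula up to dry: lift it off the low steel rail by its balance point so that it hangs level, and set it down with that point on the small round top of the one-post steel rest, so that it stays there by itself, level, with both ends in the air. Leave the wooden spatula and the white teacup where they are.

Things in the scene. Friction and masses are not known exactly. Their poses are not given: they have to be found in the camera images.
- spatula: Yellow rigid spatula, 130-210 g, 300 mm long, lying flat on a low rail. Origin: midway along its flat underside; x towards the blade, z up. x -150 to -8 mm: handle 22 wide, 18 thick; -10 to 75: waist 30 wide, 20 thick; 75 to 150: heavy blade 64 wide, 8 thick; one common underside. It balances at x = +40 mm, y = 0 (in the waist, 35 mm behind the blade).
- rest: Fixed steel one-post rest: dark round foot 100 mm across, 14 mm post, on top a bright flat disc 28 mm across, 10 mm thick, its upper face 70 mm above the counter. Origin: centre of the foot's underside, on the counter, z up; the disc is centred above it. The spatula may point any way on it, but tips off if its balance point is over about 13 mm from the centre.
- wood_spatula: Bystander: pale wooden spatula, same shape and axes, parallel to the yellow one, about 100 mm to its left or right on the same rail. The rail (fixed steel) is two rods crossing under x = about -100 and +100 mm of both spatulas, tops 45 mm above the counter, upturned ends 66 mm high; under the waists there is only air, then counter.
- cup: Bystander: white ceramic teacup with one handle, 80 mm across, 65 mm high, upright on the counter to the robot's right of the rest. Origin: centre of its underside.
There are look-alikes about, which are no part of the job. Leave any blue or purple look-alike of the rest alone.

How it is judged:
On the way:
1. the yellow spatula is held up by its balance point (gripped within 25 mm of it along the handle), at least 20 mm above where it lay, level within 10 degrees (height (world z) of spatula above 0.065 m and angle between spatula's own z axis and vertical below 0.175 rad and contact force between the fingers and spatula above 1 N and x of the grasp point in the frame of spatula between 0.015 and 0.065 m), for 0.3 s.
At the end, for the whole second after the job is handed in: The yellow spatula lies at rest on the top of the one-post rest, let go, level within 10 degrees and the same way up as it started, its balance point within 20 mm of the post's axis both along and across the spatula, its underside 60 to 80 mm above the counter (x of rest in the frame of spatula between 0.02 and 0.06 m and y of rest in the frame of spatula between -0.02 and 0.02 m and height (world z) of spatula between 0.06 and 0.08 m and angle between spatula's own z axis and vertical below 0.175 rad and contact force between spatula and rest above 0.5 N and linear speed of spatula below 0.03 m/s and angular speed of spatula below 0.2 rad/s); the robot touches nothing.
It fails at once if the wooden spatula is moved more than 25 mm (distance of wood_spatula from where it was at the start of the episode above 0.025 m).
It fails at once if the teacup is moved more than 25 mm or tipped (distance of cup from where it was at the start of the episode above 0.025 m or angle between cup's own z axis and vertical above 0.35 rad).
It also fails if it takes over 38 s, if anything falls off the work surface, if the arm or the gripper's body presses on something with over 40 N, if the wrist force passes 120 N, or if a joint passes its speed limit or range.

## Working session

There is one attempt and no reset: what is moved stays moved. The work goes in short steps, Python scripts to look and compute and a tool call to move; the robot and the scene stay as the last step left them, time stands still between calls to the robot, and variables do not carry over. Pictures are saved under pics/ and viewed, at most 10 in all, crops included, and the job is handed in when it is done.

Besides the shell and the picture viewer there is one more tool, called after ">>>" as name(argument=value, ...), one argument or row to a line, values as JSON. arm_command: Moves the arm, as the interface text tells. Its arguments: {"type":"object","properties":{"plan":{"type":"array","items":{"type":"object","properties":{"claw":{"type":"number"},"tx":{"type":"number"},"ty":{"type":"number"},"tz":{"type":"number"},"ax":{"type":"number"},"ay":{"type":"number"},"az":{"type":"number"}}}},"squeeze":{"type":"number"}},"required":["plan"]}

```bash
mkdir -p pics; cat > h.py <<'E'
import numpy as np, cv2
from scipy.spatial.transform import Rotation as R
from bench import r
np.set_printoptions(precision=4,suppress=True)
def campose(n,o=None):
    m=r.camera_model(n)
    if n=='wrist':
        o=o or r.get_obs(); T=np.eye(4);T[:3,:3]=R.from_rotvec(o['orientation']).as_matrix();T[:3,3]=o['tcp_pos']
        return T@np.array(m['tool_from_camera'])
    T=np.eye(4);q=np.array(m['orientation'])
    T[:3,:3]=q if q.shape==(3,3) else (R.from_rotvec(q) if q.size==3 else R.from_quat(q)).as_matrix()
    T[:3,3]=m['position'];return T
def pix(n,P,T):
    m=r.camera_model(n);p=np.linalg.inv(T)@np.append(P,1);s=np.array([p[0],-p[1]])/-p[2]
    s=s*(1+m['k1']*(s@s));return s*[m['fx'],m['fy']]+[m['cx'],m['cy']]
def ray(n,u,v,T,z):
    m=r.camera_model(n);d=np.array([(u-m['cx'])/m['fx'],(v-m['cy'])/m['fy']]);s=d.copy()
    for _ in range(20): s=d/(1+m['k1']*(s@s))
    w=T[:3,:3]@[s[0],-s[1],-1];return T[:3,3]+w*(z-T[2,3])/w[2]
def snap(n,f):
    T=campose(n);im=r.grab_frame(n);cv2.imwrite(f,im[:,:,::-1]);return im,T
def find(n,T,names,fs=('tip_of','boxes_of')):
    for t in names:
        for f in fs:
            for d in getattr(r,f)(t,n):
                P=(T@np.append(d['location'],1))[:3];print(n,t,f,round(d['confidence'],2),P,pix(n,P,T).round())
E
python3 - <<'E'
from h import *
print(r.camera_model('top'));print(r.camera_model('wrist'));o=r.get_obs();print(o)
ims=[]
for n in ('top','side'):
    im,T=snap(n,f'pics/{n}0.png');find(n,T,['spatula','rest','wood_spatula','cup'])
E
```

```text
{'fx': 385.0208092994515, 'fy': 385.0208092994515, 'cx': 310.65186184698115, 'cy': 194.97373344537777, 'k1': -0.048432655090735445, 'position': array([ 0.4768, -0.1113,  0.9938]), 'orientation': array([ 0.0619, -0.0363, -1.5765])}
{'fx': 313.77241098202063, 'fy': 313.77241098202063, 'cx': 320.76870660124644, 'cy': 194.9714108455957, 'k1': -0.052392920616797074, 'tool_from_camera': array([[-0.0005,  0.9653,  0.2612,  0.0665],
       [ 1.    ,  0.0005,  0.0001, -0.0009],
       [-0.    ,  0.2612, -0.9653,  0.0291],
       [ 0.    ,  0.    ,  0.    ,  1.    ]])}
{'clock': 0.0, 'joints': array([-1.4531,  0.4778,  0.0223,  1.5565, -0.0115,  1.1093, -0.0831]), 'qvel': array([ 0.0001, -0.0007, -0.001 ,  0.0004,  0.0001, -0.0016,  0.0018]), 'tau': array([ -0.0001, -59.6472,   1.6079, -28.1193,   0.0125,   0.0096,
        -0.    ]), 'tcp_pos': array([0.1511, 0.6576, 0.4037]), 'orientation': array([-0.3539, -3.1215,  0.0029]), 'contact_force': array([-0.685 , -0.1182,  0.8805]), 'moment': array([-0.029 , -0.0064,  0.0088]), 'gripper_force': 0.0, 'grip_width': 0.08556558188591752}
top spatula t
[... 1000 characters left out ...]
 -0.0014] [336. 191.]
side rest tip_of 0.58 [ 0.5388 -0.0485 -0.001 ] [316. 236.]
side rest tip_of 0.57 [ 0.4475 -0.34    0.003 ] [414. 183.]
side rest tip_of 0.57 [ 0.4269 -0.1076  0.    ] [370. 244.]
side rest boxes_of 0.79 [ 0.5348 -0.0422  0.0075] [315. 236.]
side rest boxes_of 0.7 [ 0.5817 -0.1816  0.0063] [337. 193.]
side rest boxes_of 0.65 [ 0.4199 -0.0998  0.0082] [371. 246.]
side rest boxes_of 0.63 [ 0.4438 -0.3328  0.0094] [415. 184.]
side wood_spatula tip_of 0.91 [0.564  0.2308 0.0494] [211. 304.]
side wood_spatula boxes_of 0.67 [0.5926 0.2334 0.0669] [199. 292.]
side cup tip_of 0.65 [ 0.546  -0.4635  0.0007] [407. 145.]
side cup boxes_of 0.96 [ 0.5469 -0.4414  0.0439] [405. 137.]
```

View pics/top0.png

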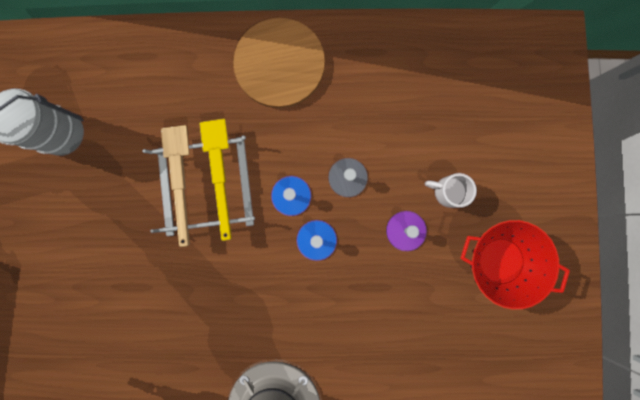

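View pics/side0.png

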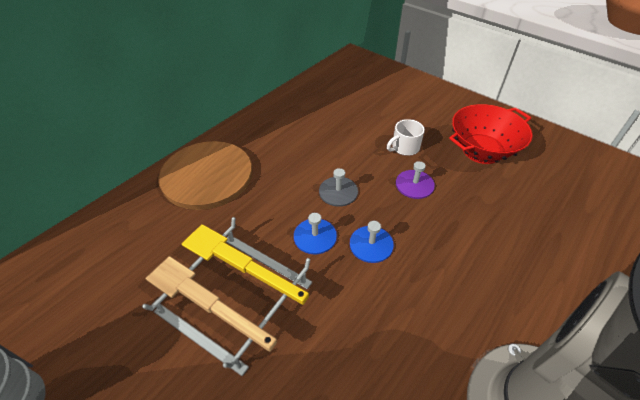

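Rest candidates in the top view: blue (291,196), blue (317,241), purple (407,231) and dark grey (348,177). Only the grey one is the steel rest with a dark foot. Next I'll enlarge it to confirm and segment the yellow spatula and the disc for precise positions.

```bash
python3 - <<'E'
from h import *
im=cv2.imread('pics/top0.png');T=campose('top')
c=cv2.resize(im[100:270,150:390],None,fx=3.3,fy=3.3,interpolation=cv2.INTER_CUBIC);cv2.imwrite('pics/crop.png',c)
for n in('top','side'):
    I=cv2.imread(f'pics/{n}0.png');Tn=campose(n)
    h=cv2.cvtColor(I,cv2.COLOR_BGR2HSV)
    if n=='top':
        m=cv2.inRange(h,(22,170,90),(34,255,255));k,l,s,ce=cv2.connectedComponentsWithStats(m);i=1+s[1:,4].argmax();v,u=np.where(l==i)
        W=np.array([ray('top',a,b,T,.06)[:2] for a,b in zip(u,v)])
        # axis from handle/waist pixels only
        d=np.array([1,0.]);
        for _ in range(8):
            s_=W@d; t=s_.max()-s_; A=W[t>.09]; 
            d=np.linalg.svd(A-A.mean(0))[2][0]; d*=np.sign(d[0])
        s_=(W-A.mean(0))@d
        print('yaw',np.degrees(np.arctan2(d[1],d[0])),'len',np.ptp(s_),'mid',A.mean(0)+d*(s_.max()+s_.min())/2,'bal',A.mean(0)+d*((s_.max()+s_.min())/2+.04))
    box=(335,362,165,188) if n=='top' else (325,352,163,185)
    x0,x1,y0,y1=box;sub=h[y0:y1,x0:x1,2]
    v,u=np.where(sub>165);print(n,len(u),'disc',u.mean()+x0,v.mean()+y0,np.ptp(u),np.ptp(v),ray(n,u.mean()+x0,v.mean()+y0,Tn,.07))
E
```

```text
yaw 7.785884853926034 len 0.29934718085922796 mid [0.5756 0.1307] bal [0.6152 0.1361]
top 103 disc 349.5242718446602 174.04854368932038 11 10 [ 0.5845 -0.1904  0.07  ]
side 69 disc 338.57971014492756 172.231884057971 10 10 [ 0.5857 -0.1909  0.07  ]
```

View pics/crop.png

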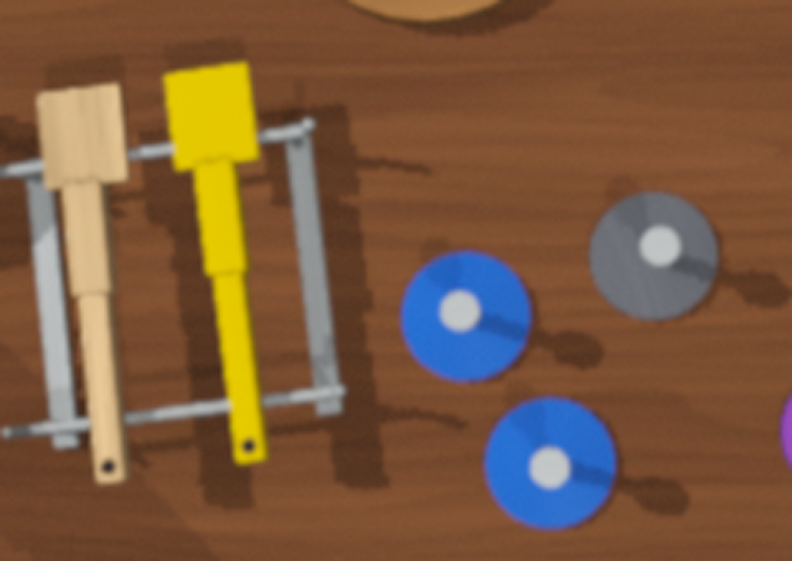

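The crop confirms the grey-footed rest at crop (655,248), i.e. top (349,174), next to blue-footed look-alikes at crop (460,312) and (550,467). Yellow spatula: blade up at (210,115), handle down at (250,455). The balance point is about (0.615, 0.136), with yaw 7.8°.

```bash
cat >> h.py <<'E'
def go(gx,gy,tcpz,yaw):
    """needed turn (tool frame, deg), then shift in the turned tool frame, from the measured pose"""
    o=r.get_obs();R0=R.from_rotvec(o['orientation'])
    a=np.radians(yaw+180);X=np.array([np.cos(a),np.sin(a),0]);Z=np.array([0,0,-1.]);
    R1=R.from_matrix(np.c_[X,np.cross(Z,X),Z])
    d=np.array([gx,gy,tcpz])-o['tcp_pos']
    print('t',o['clock'],'turn',(R0.inv()*R1).as_rotvec(degrees=True),'shift',R1.inv().apply(d)*1000,'mm; F',o['contact_force'],o['grip_width'],o['gripper_force'])
E
python3 -c "
from h import *
go(.615,.136,.33,7.8)"
```

```text
t 0.9 turn [  0.0025   0.0002 -20.7384] shift [-388.7598 -580.0102   74.7194] mm; F [-0.1668  0.0918 -0.3239] 0.08509148670287986 0.0
```

>>> arm_command(
  plan=[
    {"az": -6.91},
    {"az": -6.91},
    {"az": -6.91},
    {"tx": -0.0216,"ty": -0.0322,"tz": 0.004},
    {"tx": -0.0216,"ty": -0.0322,"tz": 0.004},
    {"tx": -0.0216,"ty": -0.0322,"tz": 0.004},
    {"tx": -0.0216,"ty": -0.0322,"tz": 0.004},
    {"tx": -0.0216,"ty": -0.0322,"tz": 0.004},
    {"tx": -0.0216,"ty": -0.0322,"tz": 0.004},
    {"tx": -0.0216,"ty": -0.0322,"tz": 0.004},
  ],
)

```text
invalid input at $.plan[0]: expected keys claw, tx, ty, tz, ax, ay, az
```

>>> arm_command(
  plan=[
    {"tx": -0.0216,"ty": -0.0322,"tz": 0.004},
    {"tx": -0.0216,"ty": -0.0322,"tz": 0.004},
    {"tx": -0.0216,"ty": -0.0322,"tz": 0.004},
    {"tx": -0.0216,"ty": -0.0322,"tz": 0.004},
    {"tx": -0.0216,"ty": -0.0322,"tz": 0.004},
    {"tx": -0.0216,"ty": -0.0322,"tz": 0.004},
    {"tx": -0.0216,"ty": -0.0322,"tz": 0.004},
    {"tx": -0.0216,"ty": -0.0322,"tz": 0.004},
    {"tx": -0.0216,"ty": -0.0322,"tz": 0.004},
    {"tx": -0.02,"ty": -0.03,"tz": 0.004},
  ],
)

```text
invalid input at $.plan[0]: expected keys claw, tx, ty, tz, ax, ay, az
```

```bash
python3 -c "
from h import *
go(.615,.136,.33,7.8)
im,T=snap('wrist','pics/w1.png');find('wrist',T,['spatula'])
h=cv2.cvtColor(cv2.imread('pics/w1.png'),cv2.COLOR_BGR2HSV);m=cv2.inRange(h,(22,170,90),(34,255,255));v,u=np.where(m)
W=np.array([ray('wrist',a,b,T,.06)[:2] for a,b in zip(u,v)]);d=np.array([np.cos(.136),np.sin(.136)])
s=W@d;w=W@np.array([-d[1],d[0]]);
for q in np.arange(s.min(),s.max(),.012):
  k=(s>=q)&(s<q+.012)
  if k.sum()>5: print(round(q,4),round(np.ptp(w[k]),4),round((w[k].min()+w[k].max())/2,4))
print('s,w of bal guess',np.array([.615,.136])@d,np.array([.615,.136])@[-d[1],d[0]],u.min(),u.max(),v.min(),v.max())
"
```

```text
t 0.9 turn [  0.0025   0.0002 -20.7384] shift [-388.7598 -580.0102   74.7194] mm; F [-0.1668  0.0918 -0.3239] 0.08509148670287986 0.0Traceback (most recent call last):
  File "<string>", line 7, in <module>
    s=W@d;w=W@np.array([-d[1],d[0]]);
      ~^~
ValueError: matmul: Input operand 1 has a mismatch in its core dimension 0, with gufunc signature (n?,k),(k,m?)->(n?,m?) (size 2 is different from 0)
```

View pics/w1.png

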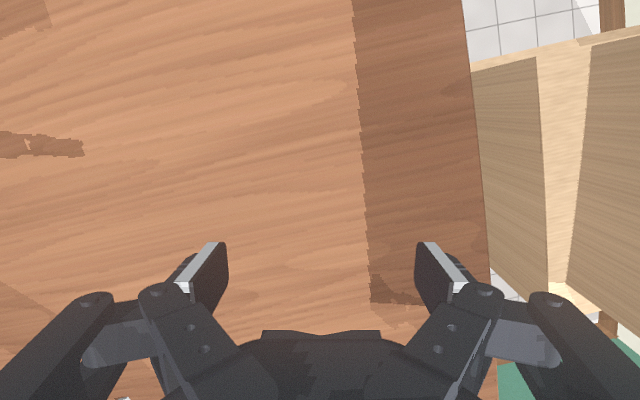

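The moves were refused because every row needs all seven keys. The arm hasn't moved: the wrist view shows only bare table, with the fingers at (205,270) and (440,270).

>>> arm_command(
  plan=[
    {"claw": 0,"tx": 0,"ty": 0,"tz": 0,"ax": 0,"ay": 0,"az": -6.91},
    {"claw": 0,"tx": 0,"ty": 0,"tz": 0,"ax": 0,"ay": 0,"az": -6.91},
    {"claw": 0,"tx": 0,"ty": 0,"tz": 0,"ax": 0,"ay": 0,"az": -6.91},
    {"claw": 0,"tx": -0.0216,"ty": -0.0322,"tz": 0.004,"ax": 0,"ay": 0,"az": 0},
    {"claw": 0,"tx": -0.0216,"ty": -0.0322,"tz": 0.004,"ax": 0,"ay": 0,"az": 0},
    {"claw": 0,"tx": -0.0216,"ty": -0.0322,"tz": 0.004,"ax": 0,"ay": 0,"az": 0},
    {"claw": 0,"tx": -0.0216,"ty": -0.0322,"tz": 0.004,"ax": 0,"ay": 0,"az": 0},
    {"claw": 0,"tx": -0.0216,"ty": -0.0322,"tz": 0.004,"ax": 0,"ay": 0,"az": 0},
    {"claw": 0,"tx": -0.0216,"ty": -0.0322,"tz": 0.004,"ax": 0,"ay": 0,"az": 0},
    {"claw": 0,"tx": -0.0216,"ty": -0.0322,"tz": 0.004,"ax": 0,"ay": 0,"az": 0},
  ],
)

```text
clock: 1.88
tcp_pos: [0.3325, 0.4535, 0.3768]
orientation: [-0.213, 3.134, 0.001]
contact_force: [1.1, 0.8, 0.6]
grip_width: 0.0855
gripper_force: 0.0
```

>>> arm_command(
  plan=[
    {"claw": 0,"tx": -0.0216,"ty": -0.0322,"tz": 0.004,"ax": 0,"ay": 0,"az": 0},
    {"claw": 0,"tx": -0.0216,"ty": -0.0322,"tz": 0.004,"ax": 0,"ay": 0,"az": 0},
    {"claw": 0,"tx": -0.0216,"ty": -0.0322,"tz": 0.004,"ax": 0,"ay": 0,"az": 0},
    {"claw": 0,"tx": -0.0216,"ty": -0.0322,"tz": 0.004,"ax": 0,"ay": 0,"az": 0},
    {"claw": 0,"tx": -0.0216,"ty": -0.0322,"tz": 0.004,"ax": 0,"ay": 0,"az": 0},
    {"claw": 0,"tx": -0.0216,"ty": -0.0322,"tz": 0.004,"ax": 0,"ay": 0,"az": 0},
    {"claw": 0,"tx": -0.0216,"ty": -0.0322,"tz": 0.004,"ax": 0,"ay": 0,"az": 0},
    {"claw": 0,"tx": -0.0216,"ty": -0.0322,"tz": 0.004,"ax": 0,"ay": 0,"az": 0},
    {"claw": 0,"tx": -0.0216,"ty": -0.0322,"tz": 0.004,"ax": 0,"ay": 0,"az": 0},
    {"claw": 0,"tx": -0.0216,"ty": -0.0322,"tz": 0.004,"ax": 0,"ay": 0,"az": 0},
  ],
)

```text
clock: 2.72
tcp_pos: [0.5902, 0.1638, 0.3367]
orientation: [-0.214, 3.134, 0.0]
contact_force: [0.6, 1.2, -0.2]
grip_width: 0.0855
gripper_force: 0.0
```

```bash
python3 -c "
from h import *
go(.615,.136,.33,7.8)
im,T=snap('wrist','pics/w2.png');find('wrist',T,['spatula'])
h=cv2.cvtColor(cv2.imread('pics/w2.png'),cv2.COLOR_BGR2HSV);m=cv2.inRange(h,(22,170,90),(34,255,255));v,u=np.where(m)
W=np.array([ray('wrist',a,b,T,.06)[:2] for a,b in zip(u,v)]);d=np.array([np.cos(.136),np.sin(.136)])
s=W@d;w=W@np.array([-d[1],d[0]]);
for q in np.arange(s.min(),s.max(),.012):
  k=(s>=q)&(s<q+.012)
  if k.sum()>5: print(round(q,4),round(np.ptp(w[k]),4),round((w[k].min()+w[k].max())/2,4))
print('s,w of bal guess',np.array([.615,.136])@d,np.array([.615,.136])@[-d[1],d[0]],u.min(),u.max(),v.min(),v.max())
"
```

```text
t 2.7167 turn [0.0134 0.0288 0.0052] shift [-20.7786 -30.8834   6.7443] mm; F [ 0.6342  1.2385 -0.203 ] 0.08546686012963334 0.0
wrist spatula tip_of 0.9 [0.5797 0.1307 0.048 ] [284. 174.]
wrist spatula boxes_of 0.69 [0.6076 0.1283 0.0657] [275. 211.]Traceback (most recent call last):
  File "<string>", line 7, in <module>
    s=W@d;w=W@np.array([-d[1],d[0]]);
      ~^~
ValueError: matmul: Input operand 1 has a mismatch in its core dimension 0, with gufunc signature (n?,k),(k,m?)->(n?,m?) (size 2 is different from 0)
```

View pics/w2.png

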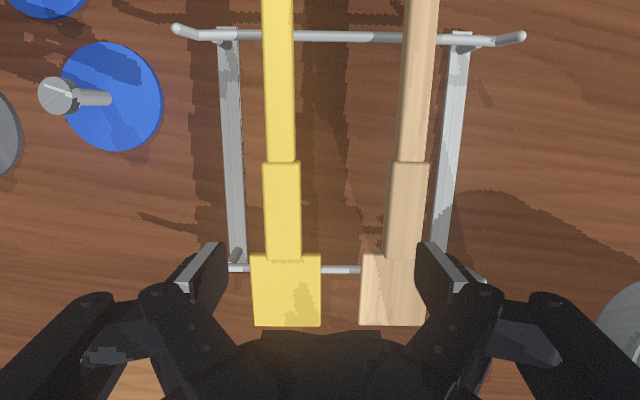

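Wrist view: the yellow waist runs from (281,162) at the handle step to (284,257) at the blade, and the wooden spatula is at right (408,210). I'll measure from these edges.

```bash
python3 -c "
from h import *
T=campose('wrist');h=cv2.cvtColor(cv2.imread('pics/w2.png'),cv2.COLOR_BGR2HSV);print(h[200,282],h[200,408],h[100,280],h[100,420])
m=cv2.inRange(h,(22,90,120),(34,255,255));k,l,s,_=cv2.connectedComponentsWithStats(m);v,u=np.where(l==1+s[1:,4].argmax())
W=np.array([ray('wrist',a,b,T,.065)[:2] for a,b in zip(u,v)])
for r0,r1 in((10,150),(170,250)):
  c=[];
  for q in range(r0,r1):
    k=v==q
    if k.any(): c.append((W[k].max(0)+W[k].min(0))/2)
  c=np.array(c);p=np.polyfit(c[:,0],c[:,1],1);print('yaw',np.degrees(np.arctan(p[0])),'y at .615',np.polyval(p,.615),c[0],c[-1])
for q in list(range(158,166,1))+list(range(250,262)):print(q,u[v==q].min(),u[v==q].max())
a=ray('wrist',281,161.5,T,.065);b=ray('wrist',284,256,T,.053);d=np.array([np.cos(.136),np.sin(.136)])
print(a,b,'bal from a',a[:2]+.048*d,'from b',b[:2]-.035*d)
go(.615,.136,.33,7.8)
"
```

```text
[ 24 125 238] [ 17  71 208] [ 24 125 239] [ 17  70 221]Traceback (most recent call last):
  File "<string>", line 5, in <module>
    W=np.array([ray('wrist',a,b,T,.065)[:2] for a,b in zip(u,v)])
                ~~~^^^^^^^^^^^^^^^^^^^^
  File "h.py", line 17, in ray
    m=r.camera_model(n);d=np.array([(u-m['cx'])/m['fx'],(v-m['cy'])/m['fy']]);s=d.copy()
ValueError: time passes only in moves, steps and waits
```

```bash
sed -i "s/r\.camera_model(/cm(/; s/^def campose/import functools\n@functools.lru_cache(None)\ndef cm(n): return r.camera_model(n)\ndef campose/" h.py; sed -i "s/m=r.camera_model(n)/m=cm(n)/" h.py; python3 -c "
from h import *
T=campose('wrist');h=cv2.cvtColor(cv2.imread('pics/w2.png'),cv2.COLOR_BGR2HSV)
m=cv2.inRange(h,(21,90,120),(34,255,255));k,l,s,_=cv2.connectedComponentsWithStats(m);v,u=np.where(l==1+s[1:,4].argmax())
W=np.array([ray('wrist',a,b,T,.065)[:2] for a,b in zip(u,v)])
for r0,r1 in((10,150),(170,250)):
  c=[];
  for q in range(r0,r1):
    k=v==q
    if k.any(): c.append((W[k].max(0)+W[k].min(0))/2)
  c=np.array(c);p=np.polyfit(c[:,0],c[:,1],1);print('yaw',np.degrees(np.arctan(p[0])),'y at .615',np.polyval(p,.615),c[0],c[-1])
print([(q,np.ptp(u[v==q])) for q in list(range(158,166))+list(range(250,262))])
a=ray('wrist',281,161.5,T,.065);b=ray('wrist',284,256,T,.053);d=np.array([np.cos(.136),np.sin(.136)])
print(a,b,'bal from a',a[:2]+.048*d,'from b',b[:2]-.035*d)
go(.615,.136,.33,7.8)
"; sed -n 1,12p h.py
```

```text
yaw 7.340596514855932 y at .615 0.13181559758221872 [0.4606 0.1119] [0.5577 0.1241]
yaw 7.145742306564797 y at .615 0.13131273276722516 [0.5739 0.1264] [0.6409 0.1345]
[(158, np.int64(28)), (159, np.int64(28)), (160, np.int64(32)), (161, np.int64(34)), (162, np.int64(36)), (163, np.int64(38)), (164, np.int64(37)), (165, np.int64(38)), (250, np.int64(36)), (251, np.int64(36)), (252, np.int64(36)), (253, np.int64(68)), (254, np.int64(68)), (255, np.int64(70)), (256, np.int64(71)), (257, np.int64(71)), (258, np.int64(71)), (259, np.int64(71)), (260, np.int64(71)), (261, np.int64(71))]
[0.5672 0.1258 0.065 ] [0.6532 0.1352 0.053 ] bal from a [0.6148 0.1323] from b [0.6186 0.1304]
t 2.8667 turn [-0.1085  0.0229 -0.4071] shift [-20.3844 -28.3885   6.4018] mm; F [-0.3398  0.036   0.3978] 0.08533951302618159 0.0
import numpy as np, cv2
from scipy.spatial.transform import Rotation as R
from bench import r
np.set_printoptions(precision=4,suppress=True)
import functools
@functools.lru_cache(None)
def cm(n): return r.camera_model(n)
def campose(n,o=None):
    m=cm(n)
    if n=='wrist':
        o=o or r.get_obs(); T=np.eye(4);T[:3,:3]=R.from_rotvec(o['orientation']).as_matrix();T[:3,3]=o['tcp_pos']
        return T@np.array(m['tool_from_camera'])
```

>>> arm_command(
  plan=[
    {"claw": 0,"tx": -0.011,"ty": -0.0165,"tz": 0,"ax": 0,"ay": 0,"az": 0},
    {"claw": 0,"tx": -0.01,"ty": -0.0165,"tz": 0,"ax": 0,"ay": 0,"az": 0},
    {"claw": 0,"tx": 0,"ty": 0,"tz": 0.02,"ax": 0,"ay": 0,"az": 0},
    {"claw": 0,"tx": 0,"ty": 0,"tz": 0.02,"ax": 0,"ay": 0,"az": 0},
    {"claw": 0,"tx": 0,"ty": 0,"tz": 0.02,"ax": 0,"ay": 0,"az": 0},
    {"claw": 0,"tx": 0,"ty": 0,"tz": 0,"ax": 0,"ay": 0,"az": 0},
    {"claw": 0,"tx": 0,"ty": 0,"tz": 0,"ax": 0,"ay": 0,"az": 0},
    {"claw": 0,"tx": 0,"ty": 0,"tz": 0,"ax": 0,"ay": 0,"az": 0},
    {"claw": 0,"tx": 0,"ty": 0,"tz": 0,"ax": 0,"ay": 0,"az": 0},
    {"claw": 0,"tx": 0,"ty": 0,"tz": 0,"ax": 0,"ay": 0,"az": 0},
  ],
)

```text
clock: 3.7
tcp_pos: [0.6148, 0.1359, 0.2782]
orientation: [-0.214, 3.132, 0.001]
contact_force: [0.4, -0.7, -0.4]
grip_width: 0.0853
gripper_force: 0.0
```

```bash
python3 -c "
from h import *
go(.616,.133,.214,7.5)
im,T=snap('wrist','pics/w3.png');h=cv2.cvtColor(cv2.imread('pics/w3.png'),cv2.COLOR_BGR2HSV)
m=cv2.inRange(h,(21,90,120),(34,255,255));k,l,s,_=cv2.connectedComponentsWithStats(m);v,u=np.where(l==1+s[1:,4].argmax())
W=np.array([ray('wrist',a,b,T,.065)[:2] for a,b in zip(u,v)])
c=[]
for q in range(v.min()+3,v.max()):
    k=v==q;
    if k.any() and np.ptp(W[k],axis=0)[1]<.036: c.append((W[k].max(0)+W[k].min(0))/2)
c=np.array(c);p=np.polyfit(c[:,0],c[:,1],1);print('yaw',np.degrees(np.arctan(p[0])),'y at .616',np.polyval(p,.616),c[0],c[-1])
for q in range(v.min(),v.max(),6):k=v==q;print(q,u[k].min(),u[k].max(),W[k].min(0),W[k].max(0))
for d in r.tip_of('spatula','wrist'): print((T@np.append(d['location'],1))[:3])
go(.616,.133,.214,7.5)
"
```

```text
t 3.7 turn [0.033  0.1347 0.3121] shift [-0.7869 -3.0346 64.1824] mm; F [ 0.4315 -0.7394 -0.4111] 0.08525794044020234 0.0
yaw 7.779826451242199 y at .616 0.13431638041176686 [0.4942 0.1179] [0.6977 0.1468]
0 299 339 [0.4913 0.1072] [0.4942 0.1282]
6 299 338 [0.4943 0.1076] [0.4971 0.1281]
12 299 338 [0.4972 0.1079] [0.5001 0.1285]
18 299 338 [0.5002 0.1083] [0.503  0.1289]
24 299 338 [0.5031 0.1086] [0.506  0.1294]
30 299 338 [0.5061 0.109 ] [0.509  0.1298]
36 299 338 [0.5091 0.1094] [0.512  0.1303]
42 300 338 [0.5121 0.1103] [0.5149 0.1307]
48 300 338 [0.5151 0.1107] [0.5179 0.1312]
54 299 338 [0.5182 0.1105] [0.5211 0.1316]
60 300 338 [0.5213 0.1114] [0.5241 0.1321]
66 300 338 [0.5244 0.1118] [0.5272 0.1325]
72 300 338 [0.5275 0.1122] [0.5303 0.133 ]
78 300 338 [0.5306 0.1126] [0.5335 0.1335]
84 300 337 [0.5338 0.1129] [0.5366 0.1334]
90 300 338 [0.5369 0.1133] [0.5398 0.1344]
96 300 337 [0.5402 0.1137] [0.543  0.1343]
102 300 337 [0.5434 0.1141] [0.5463 0.1348]
108 300 337 [0.5467 0.1145] [0.5495 0.1353]
114 300 337 [0.55   0.1149] [0.5528 0.1358]
120 300 337 [0.5533 0.1153] [0.55
[... 993 characters left out ...]
385 0.123 ] [0.6425 0.1524]
264 274 363 [0.6409 0.1093] [0.6487 0.1665]
270 273 364 [0.6451 0.1091] [0.6531 0.1679]
276 274 364 [0.6494 0.1101] [0.6574 0.1687]
282 274 363 [0.6539 0.1105] [0.6619 0.1688]
288 274 363 [0.6584 0.111 ] [0.6664 0.1696]
294 275 363 [0.6629 0.1121] [0.6709 0.1704]
300 275 363 [0.6674 0.1125] [0.6755 0.1712]
306 275 362 [0.6722 0.1129] [0.6802 0.1714]
312 275 362 [0.6769 0.1134] [0.6849 0.1722]
318 276 362 [0.6816 0.1145] [0.6897 0.1731]
324 276 362 [0.6865 0.1149] [0.6946 0.1739]
330 293 349 [0.6926 0.1271] [0.6978 0.1658]
[0.5781 0.1298 0.0475]
t 3.8 turn [0.0205 0.0934 0.2956] shift [-0.9733 -2.7686 63.7295] mm; F [ 0.2642 -0.6467 -0.4459] 0.08536235576441764 0.0
```

>>> arm_command(
  plan=[
    {"claw": 0,"tx": -0.001,"ty": -0.0016,"tz": 0.01,"ax": 0,"ay": 0,"az": 0},
    {"claw": 0,"tx": 0,"ty": 0,"tz": 0.012,"ax": 0,"ay": 0,"az": 0},
    {"claw": 0,"tx": 0,"ty": 0,"tz": 0.012,"ax": 0,"ay": 0,"az": 0},
    {"claw": 0,"tx": 0,"ty": 0,"tz": 0.012,"ax": 0,"ay": 0,"az": 0},
    {"claw": 0,"tx": 0,"ty": 0,"tz": 0.01,"ax": 0,"ay": 0,"az": 0},
    {"claw": 0,"tx": 0,"ty": 0,"tz": 0.008,"ax": 0,"ay": 0,"az": 0},
    {"claw": 0,"tx": 0,"ty": 0,"tz": 0,"ax": 0,"ay": 0,"az": 0},
    {"claw": 0,"tx": 0,"ty": 0,"tz": 0,"ax": 0,"ay": 0,"az": 0},
    {"claw": 0,"tx": 0,"ty": 0,"tz": 0,"ax": 0,"ay": 0,"az": 0},
    {"claw": 0,"tx": 0,"ty": 0,"tz": 0,"ax": 0,"ay": 0,"az": 0},
  ],
)

```text
clock: 4.63
tcp_pos: [0.616, 0.1341, 0.2134]
orientation: [-0.213, 3.133, 0.0]
contact_force: [0.0, -0.0, 0.6]
grip_width: 0.0855
gripper_force: 0.0
```

>>> arm_command(
  plan=[
    {"claw": 0.4,"tx": 0,"ty": 0,"tz": 0,"ax": 0,"ay": 0,"az": 0},
    {"claw": 0.6,"tx": 0,"ty": 0,"tz": 0,"ax": 0,"ay": 0,"az": 0},
    {"claw": 0.8,"tx": 0,"ty": 0,"tz": 0,"ax": 0,"ay": 0,"az": 0},
    {"claw": 1,"tx": 0,"ty": 0,"tz": 0,"ax": 0,"ay": 0,"az": 0},
    {"claw": 1,"tx": 0,"ty": 0,"tz": 0,"ax": 0,"ay": 0,"az": 0},
    {"claw": 1,"tx": 0,"ty": 0,"tz": 0,"ax": 0,"ay": 0,"az": 0},
    {"claw": 1,"tx": 0,"ty": 0,"tz": 0,"ax": 0,"ay": 0,"az": 0},
    {"claw": 1,"tx": 0,"ty": 0,"tz": 0,"ax": 0,"ay": 0,"az": 0},
    {"claw": 1,"tx": 0,"ty": 0,"tz": 0,"ax": 0,"ay": 0,"az": 0},
    {"claw": 1,"tx": 0,"ty": 0,"tz": 0,"ax": 0,"ay": 0,"az": 0},
  ],
  squeeze=50,
)

```text
clock: 5.47
tcp_pos: [0.6158, 0.134, 0.213]
orientation: [-0.213, 3.134, 0.0]
contact_force: [-1.2, -0.2, 5.8]
grip_width: 0.0293
gripper_force: 49.6
```

>>> arm_command(
  plan=[
    {"claw": 1,"tx": 0,"ty": 0,"tz": -0.003,"ax": 0,"ay": 0,"az": 0},
    {"claw": 1,"tx": 0,"ty": 0,"tz": -0.006,"ax": 0,"ay": 0,"az": 0},
    {"claw": 1,"tx": 0,"ty": 0,"tz": -0.01,"ax": 0,"ay": 0,"az": 0},
    {"claw": 1,"tx": 0,"ty": 0,"tz": -0.011,"ax": 0,"ay": 0,"az": 0},
    {"claw": 1,"tx": 0,"ty": 0,"tz": -0.01,"ax": 0,"ay": 0,"az": 0},
    {"claw": 1,"tx": 0,"ty": 0,"tz": -0.01,"ax": 0,"ay": 0,"az": 0},
    {"claw": 1,"tx": 0,"ty": 0,"tz": -0.01,"ax": 0,"ay": 0,"az": 0},
    {"claw": 1,"tx": 0,"ty": 0,"tz": -0.01,"ax": 0,"ay": 0,"az": 0},
    {"claw": 1,"tx": 0,"ty": 0,"tz": 0,"ax": 0,"ay": 0,"az": 0},
    {"claw": 1,"tx": 0,"ty": 0,"tz": 0,"ax": 0,"ay": 0,"az": 0},
  ],
)

```text
clock: 6.3
tcp_pos: [0.6158, 0.1341, 0.2835]
orientation: [-0.213, 3.133, 0.001]
contact_force: [0.3, 0.8, -1.2]
grip_width: 0.029
gripper_force: 49.5
```

```bash
python3 -c "
from h import *
o=r.get_obs();print(o['moment'],o['contact_force'])
im,_=snap('side','pics/s1.png');c=cv2.resize(im[120:370,120:420,::-1],None,fx=2.3,fy=2.3);cv2.imwrite('pics/s1c.png',c)
go(.585,-.190,.283,7.8)
"
```

```text
[-0.0028  0.0054 -0.0056] [ 0.2608  0.8261 -1.2269]
t 6.35 turn [ 0.0038  0.0013 -0.0034] shift [  74.1808 -316.8871   -0.2513] mm; F [-0.7042 -0.3885 -2.0778] 0.028910677001893294 49.46072280406952
```

View pics/s1c.png

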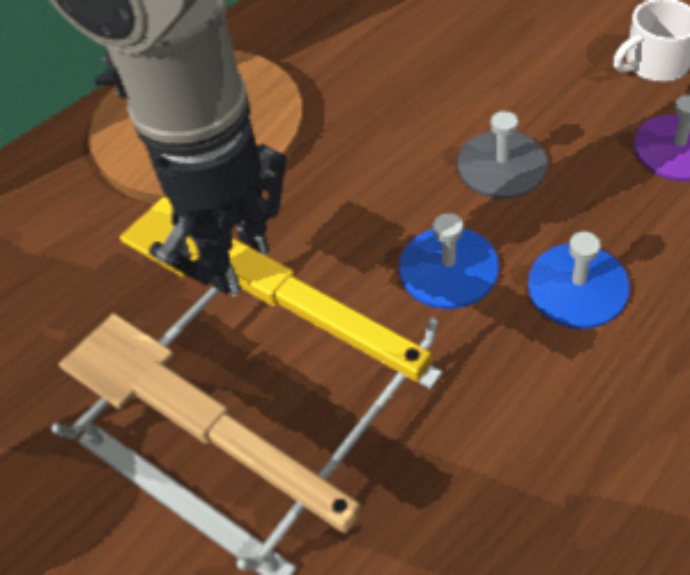

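The yellow spatula hangs level from its waist at crop (245,265), clear of the rail, and the wooden one at (205,415) is undisturbed. Now I'll carry it over to the grey rest at crop (503,125).

>>> arm_command(
  plan=[
    {"claw": 1,"tx": 0.003,"ty": -0.013,"tz": 0,"ax": 0,"ay": 0,"az": 0},
    {"claw": 1,"tx": 0.006,"ty": -0.024,"tz": 0,"ax": 0,"ay": 0,"az": 0},
    {"claw": 1,"tx": 0.006,"ty": -0.025,"tz": 0,"ax": 0,"ay": 0,"az": 0},
    {"claw": 1,"tx": 0.006,"ty": -0.025,"tz": 0,"ax": 0,"ay": 0,"az": 0},
    {"claw": 1,"tx": 0.006,"ty": -0.025,"tz": 0,"ax": 0,"ay": 0,"az": 0},
    {"claw": 1,"tx": 0.006,"ty": -0.025,"tz": 0,"ax": 0,"ay": 0,"az": 0},
    {"claw": 1,"tx": 0.006,"ty": -0.025,"tz": 0,"ax": 0,"ay": 0,"az": 0},
    {"claw": 1,"tx": 0.006,"ty": -0.025,"tz": 0,"ax": 0,"ay": 0,"az": 0},
    {"claw": 1,"tx": 0.006,"ty": -0.025,"tz": 0,"ax": 0,"ay": 0,"az": 0},
    {"claw": 1,"tx": 0.006,"ty": -0.025,"tz": 0,"ax": 0,"ay": 0,"az": 0},
  ],
)

```text
clock: 7.18
tcp_pos: [0.5902, -0.1109, 0.2819]
orientation: [0.212, -3.133, 0.0]
contact_force: [0.9, -0.6, -2.2]
grip_width: 0.0293
gripper_force: 49.5
```

>>> arm_command(
  plan=[
    {"claw": 1,"tx": 0.006,"ty": -0.025,"tz": 0,"ax": 0,"ay": 0,"az": 0},
    {"claw": 1,"tx": 0.006,"ty": -0.025,"tz": 0,"ax": 0,"ay": 0,"az": 0},
    {"claw": 1,"tx": 0.003,"ty": -0.016,"tz": 0,"ax": 0,"ay": 0,"az": 0},
    {"claw": 1,"tx": 0.002,"ty": -0.014,"tz": 0,"ax": 0,"ay": 0,"az": 0},
    {"claw": 1,"tx": 0,"ty": 0,"tz": 0,"ax": 0,"ay": 0,"az": 0},
    {"claw": 1,"tx": 0,"ty": 0,"tz": 0,"ax": 0,"ay": 0,"az": 0},
    {"claw": 1,"tx": 0,"ty": 0,"tz": 0,"ax": 0,"ay": 0,"az": 0},
    {"claw": 1,"tx": 0,"ty": 0,"tz": 0,"ax": 0,"ay": 0,"az": 0},
    {"claw": 1,"tx": 0,"ty": 0,"tz": 0,"ax": 0,"ay": 0,"az": 0},
    {"claw": 1,"tx": 0,"ty": 0,"tz": 0,"ax": 0,"ay": 0,"az": 0},
  ],
)

```text
clock: 8.02
tcp_pos: [0.5855, -0.1889, 0.2827]
orientation: [-0.216, 3.134, 0.001]
contact_force: [-0.4, 0.2, -1.7]
grip_width: 0.029
gripper_force: 49.5
```

```bash
python3 -c "
from h import *
o=r.get_obs();T=campose('wrist',o)
im,_=snap('wrist','pics/w4.png');h=cv2.cvtColor(im[:,:,::-1].copy(),cv2.COLOR_BGR2HSV)
m=cv2.inRange(h,(21,90,120),(34,255,255));k,l,s,_=cv2.connectedComponentsWithStats(m);v,u=np.where(l==1+s[1:,4].argmax())
q0=None
for q in range(60,250):
  k=v==q
  if k.any() and q%10==0: print(q,u[k].min(),u[k].max())
im2,_=snap('side','pics/s2.png');cv2.imwrite('pics/s2c.png',cv2.resize(im2[100:290,210:450,::-1],None,fx=3.2,fy=3.2))
find('wrist',T,['spatula'],('tip_of',))
find('side',campose('side'),['spatula','rest'],('tip_of',))
go(.585,-.190,.283,7.8)
"
```

```text
60 292 351
70 292 350
80 292 350
90 292 350
100 292 350
110 293 349
120 293 349
130 293 349
140 293 349
150 293 349
160 285 357
170 283 359
180 283 359
190 284 358
200 284 358
210 284 358
220 285 357
230 285 357
240 285 357
wrist spatula tip_of 0.71 [ 0.5533 -0.194   0.1189] [321. 190.]
side spatula tip_of 0.87 [ 0.5457 -0.1964  0.1139] [354. 165.]
side rest tip_of 0.92 [ 0.4464 -0.3353  0.0033] [414. 185.]
side rest tip_of 0.8 [ 0.5884 -0.1934  0.001 ] [338. 190.]
side rest tip_of 0.73 [ 0.4244 -0.112  -0.0004] [372. 244.]
side rest tip_of 0.71 [ 0.542  -0.0472 -0.0009] [315. 235.]
t 8.2667 turn [0.0012 0.004  0.0054] shift [ 0.3455 -0.0481 -0.278 ] mm; F [ 0.5452 -0.5381 -1.1698] 0.029082575729629905 49.51681673526764
```

View pics/w4.png

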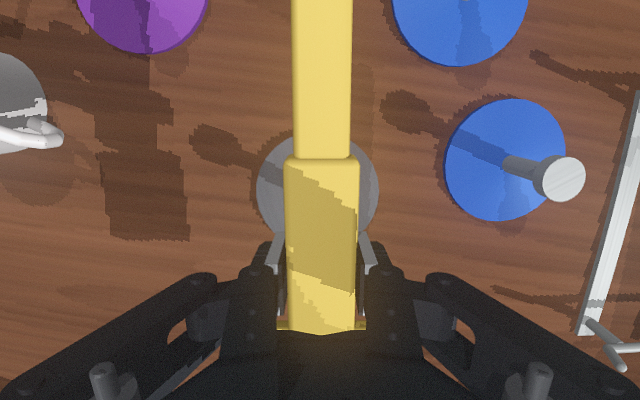

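View pics/s2c.png

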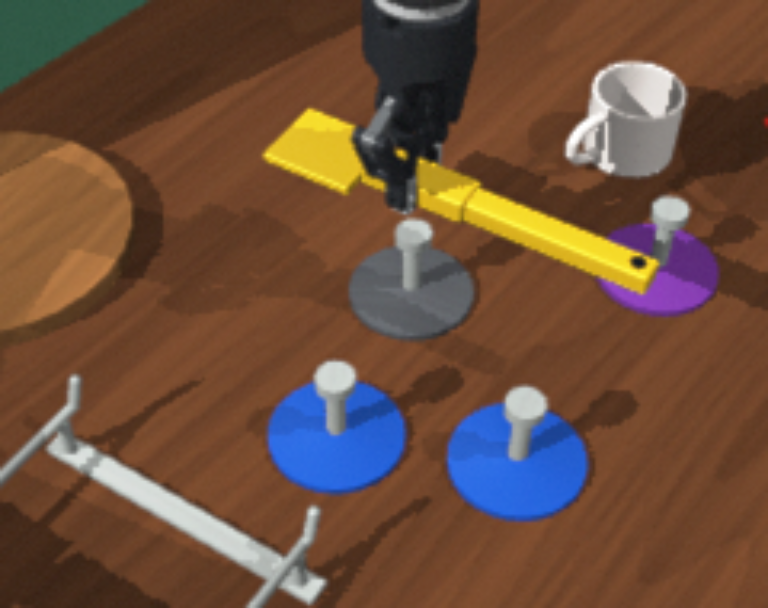

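The side view shows the spatula level above the grey rest (disc at (413,235)), with the fingertips poking slightly below its underside. In the wrist view the foot spans about 256–379 and is centred about 3 px left of the spatula midline (321). I'll fit the foot circle to fine-align.

```bash
python3 -c "
from h import *
from scipy.optimize import least_squares
T=campose('wrist');im=cv2.imread('pics/w4.png').astype(int)
sat=im.max(2)-im.min(2);m=(sat<30)
E=[]
for q in range(140,235,3):
  row=cv2.cvtColor(im.astype(np.uint8),cv2.COLOR_BGR2HSV)[q,:,1].astype(float)
  row=np.convolve(row,np.ones(3)/3,'same')
  g=np.diff(row)
  a=240+g[240:284].argmin();b=360+g[360:395].argmax()
  E.append((a+.5,q));E.append((b+.5,q)); 
  if q%12==8: print(q,a,b,row[a-4],row[a+5],row[b-5],row[b+5])
P=np.array([ray('wrist',a,b,T,.006)[:2] for a,b in E])
f=least_squares(lambda c:np.hypot(*(P-c[:2]).T)-c[2],[.585,-.19,.05],loss='soft_l1',f_scale=.001)
print(f.x,np.abs(f.fun).mean())
f=least_squares(lambda c:np.hypot(*(P-c[:2]).T)-.05,[.585,-.19],loss='soft_l1',f_scale=.001);print(f.x)
print('waist start',ray('wrist',321,159,T,.135),'bal=+48mm')
go(*f.x,.283,7.8)
"
```

```text
140 283 381 133.0 12.0 125.99999999999999 121.0
152 270 364 134.0 6.666666666666666 24.666666666666664 130.33333333333331
164 261 372 124.99999999999999 12.666666666666666 16.666666666666664 126.33333333333333
176 257 376 126.0 13.0 8.0 125.99999999999999
188 256 378 128.66666666666666 6.333333333333333 6.666666666666666 122.0
200 256 377 121.66666666666666 5.999999999999999 6.999999999999999 129.66666666666666
212 259 374 125.0 5.333333333333333 3.333333333333333 123.0
224 266 367 125.66666666666666 7.333333333333332 7.333333333333333 126.99999999999999
[ 0.5847 -0.1937  0.0503] 0.0008442563152198653
[ 0.5846 -0.1937]
waist start [ 0.5371 -0.1971  0.135 ] bal=+48mm
t 8.2667 turn [0.0012 0.004  0.0054] shift [ 1.2747 -3.6885 -0.278 ] mm; F [ 0.5452 -0.5381 -1.1698] 0.029082575729629905 49.51681673526764
```

>>> arm_command(
  plan=[
    {"claw": 1,"tx": 0.0005,"ty": -0.003,"tz": 0,"ax": 0,"ay": 0,"az": 0},
    {"claw": 1,"tx": 0,"ty": 0,"tz": 0.008,"ax": 0,"ay": 0,"az": 0},
    {"claw": 1,"tx": 0,"ty": 0,"tz": 0.008,"ax": 0,"ay": 0,"az": 0},
    {"claw": 1,"tx": 0,"ty": 0,"tz": 0.008,"ax": 0,"ay": 0,"az": 0},
    {"claw": 1,"tx": 0,"ty": 0,"tz": 0.006,"ax": 0,"ay": 0,"az": 0},
    {"claw": 1,"tx": 0,"ty": 0,"tz": 0.004,"ax": 0,"ay": 0,"az": 0},
    {"claw": 1,"tx": 0,"ty": 0,"tz": 0,"ax": 0,"ay": 0,"az": 0},
    {"claw": 1,"tx": 0,"ty": 0,"tz": 0,"ax": 0,"ay": 0,"az": 0},
    {"claw": 1,"tx": 0,"ty": 0,"tz": 0,"ax": 0,"ay": 0,"az": 0},
    {"claw": 1,"tx": 0,"ty": 0,"tz": 0,"ax": 0,"ay": 0,"az": 0},
  ],
)

```text
clock: 9.1
tcp_pos: [0.5854, -0.1932, 0.2491]
orientation: [-0.213, 3.134, -0.0]
contact_force: [0.5, 0.3, -1.1]
grip_width: 0.0292
gripper_force: 49.5
```

>>> arm_command(
  plan=[
    {"claw": 1,"tx": 0,"ty": 0,"tz": 0.0015,"ax": 0,"ay": 0,"az": 0},
    {"claw": 1,"tx": 0,"ty": 0,"tz": 0.0015,"ax": 0,"ay": 0,"az": 0},
    {"claw": 1,"tx": 0,"ty": 0,"tz": 0.0015,"ax": 0,"ay": 0,"az": 0},
    {"claw": 1,"tx": 0,"ty": 0,"tz": 0.0015,"ax": 0,"ay": 0,"az": 0},
    {"claw": 1,"tx": 0,"ty": 0,"tz": 0.001,"ax": 0,"ay": 0,"az": 0},
    {"claw": 1,"tx": 0,"ty": 0,"tz": 0,"ax": 0,"ay": 0,"az": 0},
    {"claw": 1,"tx": 0,"ty": 0,"tz": 0,"ax": 0,"ay": 0,"az": 0},
    {"claw": 1,"tx": 0,"ty": 0,"tz": 0,"ax": 0,"ay": 0,"az": 0},
    {"claw": 1,"tx": 0,"ty": 0,"tz": 0,"ax": 0,"ay": 0,"az": 0},
    {"claw": 1,"tx": 0,"ty": 0,"tz": 0,"ax": 0,"ay": 0,"az": 0},
  ],
)

```text
clock: 9.93
tcp_pos: [0.5851, -0.193, 0.2416]
orientation: [0.214, -3.134, -0.0]
contact_force: [-1.0, 0.7, -1.8]
grip_width: 0.0292
gripper_force: 49.5
```

>>> arm_command(
  plan=[
    {"claw": 1,"tx": 0,"ty": 0,"tz": 0.001,"ax": 0,"ay": 0,"az": 0},
    {"claw": 1,"tx": 0,"ty": 0,"tz": 0.001,"ax": 0,"ay": 0,"az": 0},
    {"claw": 1,"tx": 0,"ty": 0,"tz": 0.0005,"ax": 0,"ay": 0,"az": 0},
    {"claw": 1,"tx": 0,"ty": 0,"tz": 0.0005,"ax": 0,"ay": 0,"az": 0},
    {"claw": 1,"tx": 0,"ty": 0,"tz": 0,"ax": 0,"ay": 0,"az": 0},
    {"claw": 1,"tx": 0,"ty": 0,"tz": 0,"ax": 0,"ay": 0,"az": 0},
    {"claw": 1,"tx": 0,"ty": 0,"tz": 0,"ax": 0,"ay": 0,"az": 0},
    {"claw": 1,"tx": 0,"ty": 0,"tz": 0,"ax": 0,"ay": 0,"az": 0},
    {"claw": 1,"tx": 0,"ty": 0,"tz": 0,"ax": 0,"ay": 0,"az": 0},
    {"claw": 1,"tx": 0,"ty": 0,"tz": 0,"ax": 0,"ay": 0,"az": 0},
  ],
)

```text
clock: 10.77
tcp_pos: [0.5853, -0.193, 0.2387]
orientation: [-0.214, 3.134, 0.0]
contact_force: [0.8, 0.1, -3.0]
grip_width: 0.0294
gripper_force: 49.5
```

>>> arm_command(
  plan=[
    {"claw": 1,"tx": 0,"ty": 0,"tz": 0.0005,"ax": 0,"ay": 0,"az": 0},
    {"claw": 1,"tx": 0,"ty": 0,"tz": 0.0005,"ax": 0,"ay": 0,"az": 0},
    {"claw": 1,"tx": 0,"ty": 0,"tz": 0.0005,"ax": 0,"ay": 0,"az": 0},
    {"claw": 1,"tx": 0,"ty": 0,"tz": 0,"ax": 0,"ay": 0,"az": 0},
    {"claw": 1,"tx": 0,"ty": 0,"tz": 0,"ax": 0,"ay": 0,"az": 0},
    {"claw": 1,"tx": 0,"ty": 0,"tz": 0,"ax": 0,"ay": 0,"az": 0},
    {"claw": 1,"tx": 0,"ty": 0,"tz": 0,"ax": 0,"ay": 0,"az": 0},
    {"claw": 1,"tx": 0,"ty": 0,"tz": 0,"ax": 0,"ay": 0,"az": 0},
    {"claw": 1,"tx": 0,"ty": 0,"tz": 0,"ax": 0,"ay": 0,"az": 0},
    {"claw": 1,"tx": 0,"ty": 0,"tz": 0,"ax": 0,"ay": 0,"az": 0},
  ],
)

```text
clock: 11.6
tcp_pos: [0.5852, -0.193, 0.2381]
orientation: [-0.213, 3.134, 0.001]
contact_force: [-2.7, 2.2, 7.2]
grip_width: 0.0289
gripper_force: 50.7
```

```bash
python3 -c "
from h import *
im2,_=snap('side','pics/s3.png');cv2.imwrite('pics/s3c.png',cv2.resize(im2[130:220,270:420,::-1],None,fx=5,fy=5,interpolation=cv2.INTER_CUBIC))
go(.585,-.193,.237,7.8)
"
```

```text
t 11.65 turn [ 0.0179  0.0142 -0.0117] shift [0.2067 0.1174 1.0563] mm; F [-2.5242  2.4622  6.0234] 0.029229380695329682 50.66127307713032
```

View pics/s3c.png

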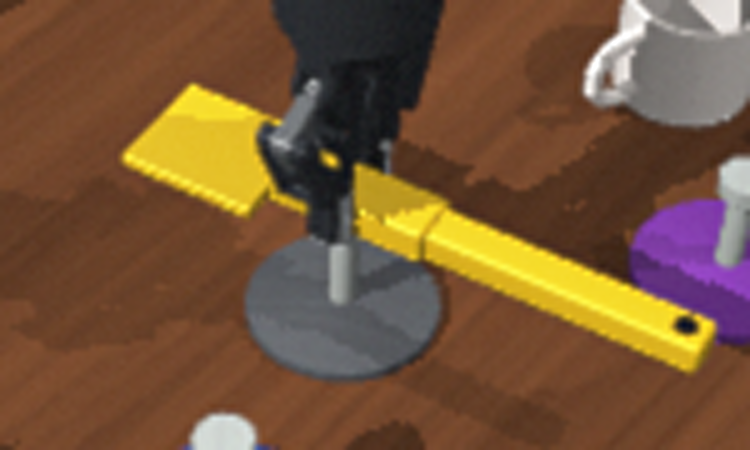

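The spatula touches the disc at the expected height with 6–7 N, level. The post at (340,275) is right under the grip, so I'll let go gently and then rise.

>>> arm_command(
  plan=[
    {"claw": 0.62,"tx": 0,"ty": 0,"tz": 0,"ax": 0,"ay": 0,"az": 0},
    {"claw": 0.58,"tx": 0,"ty": 0,"tz": 0,"ax": 0,"ay": 0,"az": 0},
    {"claw": 0.54,"tx": 0,"ty": 0,"tz": 0,"ax": 0,"ay": 0,"az": 0},
    {"claw": 0.5,"tx": 0,"ty": 0,"tz": 0,"ax": 0,"ay": 0,"az": 0},
    {"claw": 0.4,"tx": 0,"ty": 0,"tz": 0,"ax": 0,"ay": 0,"az": 0},
    {"claw": 0.3,"tx": 0,"ty": 0,"tz": 0,"ax": 0,"ay": 0,"az": 0},
    {"claw": 0.2,"tx": 0,"ty": 0,"tz": 0,"ax": 0,"ay": 0,"az": 0},
    {"claw": 0.2,"tx": 0,"ty": 0,"tz": 0,"ax": 0,"ay": 0,"az": 0},
    {"claw": 0.2,"tx": 0,"ty": 0,"tz": 0,"ax": 0,"ay": 0,"az": 0},
    {"claw": 0.2,"tx": 0,"ty": 0,"tz": 0,"ax": 0,"ay": 0,"az": 0},
  ],
  squeeze=20,
)

```text
clock: 12.48
tcp_pos: [0.5852, -0.1931, 0.2372]
orientation: [0.213, -3.134, -0.0]
contact_force: [0.6, -0.1, 0.6]
grip_width: 0.068
gripper_force: 0.0
```

>>> arm_command(
  plan=[
    {"claw": 0.2,"tx": 0,"ty": 0,"tz": -0.005,"ax": 0,"ay": 0,"az": 0},
    {"claw": 0.2,"tx": 0,"ty": 0,"tz": -0.01,"ax": 0,"ay": 0,"az": 0},
    {"claw": 0.2,"tx": 0,"ty": 0,"tz": -0.015,"ax": 0,"ay": 0,"az": 0},
    {"claw": 0.2,"tx": 0,"ty": 0,"tz": -0.02,"ax": 0,"ay": 0,"az": 0},
    {"claw": 0.2,"tx": 0,"ty": 0,"tz": -0.02,"ax": 0,"ay": 0,"az": 0},
    {"claw": 0.2,"tx": 0,"ty": 0,"tz": -0.02,"ax": 0,"ay": 0,"az": 0},
    {"claw": 0.2,"tx": 0,"ty": 0,"tz": -0.02,"ax": 0,"ay": 0,"az": 0},
    {"claw": 0.2,"tx": 0,"ty": 0,"tz": 0,"ax": 0,"ay": 0,"az": 0},
    {"claw": 0.2,"tx": 0,"ty": 0,"tz": 0,"ax": 0,"ay": 0,"az": 0},
    {"claw": 0.2,"tx": 0,"ty": 0,"tz": 0,"ax": 0,"ay": 0,"az": 0},
  ],
)

```text
clock: 13.32
tcp_pos: [0.5849, -0.193, 0.3473]
orientation: [0.214, -3.134, -0.0]
contact_force: [-0.4, 0.1, 0.0]
grip_width: 0.0682
gripper_force: 0.0
```

```bash
python3 -c "
from h import *
im2,T=snap('side','pics/s4.png');cv2.imwrite('pics/s4c.png',cv2.resize(im2[110:250,220:440,::-1],None,fx=3.5,fy=3.5,interpolation=cv2.INTER_CUBIC))
find('side',T,['spatula'],('tip_of',))
im,T=snap('wrist','pics/w5.png');find('wrist',T,['spatula'],('tip_of',))
go(.585,-.193,.237,7.8)
"
```

```text
side spatula tip_of 0.7 [ 0.5459 -0.1974  0.071 ] [353. 178.]
wrist spatula tip_of 0.56 [ 0.5475 -0.1952  0.0728] [325. 150.]
t 13.5167 turn [ 0.0362 -0.0995 -0.0071] shift [ -0.1149  -0.0138 109.22  ] mm; F [-0.7024  0.7479 -0.3374] 0.06806352338673936 0.0
```

View pics/s4c.png

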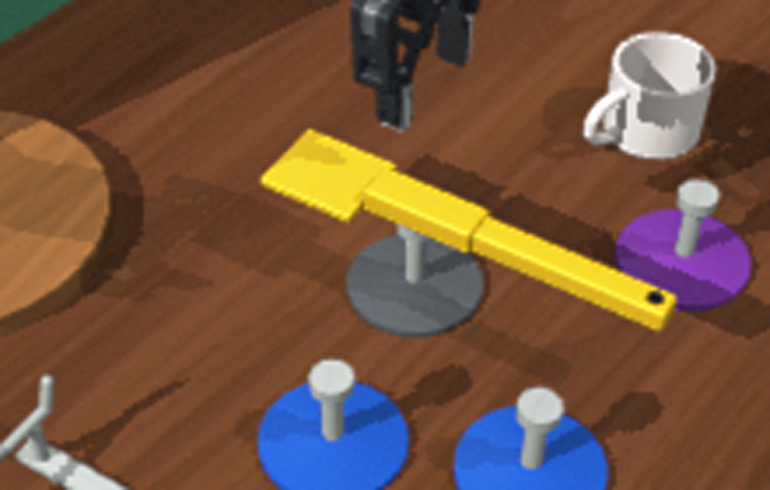

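The spatula rests level on the grey rest (disc under the waist at (412,230)), both ends are in the air, and the gripper is clear.

```bash
python3 -c "
from bench import r
print(r.hand_in())"
```

```text
the job is handed in; nothing more can be done
None
```

The yellow spatula balances level by itself on the grey one-post rest and the job is handed in, at about 13.5 s by the robot's clock; the hand-in returned no verdict, and the wooden spatula and teacup were not touched.

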